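# Swap the short slat in the panel jig

### The arm

A 7-joint arm with a two-finger parallel gripper is mounted at the origin on the work surface. World frame = base frame: x ahead of the robot, y to its left, z up, the work surface at z = 0. Lengths are in m, angles in degrees, forces in N, time in s.
With the tool pointing down it reaches from about 0.4 to 0.925 m from the base axis. Payload 4.1 kg.
Tool frame: the origin (TCP) lies at the very end of the fingers, on their centre line; the grasp point (between the pads) lies 19 mm behind it; x points along the fingers, y is the direction in which the jaws open and shut, and the axes are right-handed (so a half turn about x gives the same grasp; the last joint's range is limited). The gripper opens to 85 mm and grips with 20 to 120 N. Pads are 22 mm wide; open, the fingers measure 114 mm over their backs; the gripper's body (76 mm by 85 mm) begins 54 mm behind the grasp point. The pads swing forward as they close: fully open they stand 13 mm farther back than shut.
Start: joints at [-70.13, 22.827, 2.584, 88.041, -1.071, 69.15, -2.905], TCP at [0.28, 0.587, 0.231] pointing down, gripper open.
Joint ranges: [-161.44, 161.44], [-28.35, 127.94], [-78.24, 83.42], [0, 140.83], [-78.03, 258.03], [13.02, 114.36], [-168.23, 168.23]. Speed limits (degrees/s): [147.25, 147.25, 180, 180, 180, 180, 180].

### API

Orientations are given as a 3x3 rotation matrix whose columns are the frame's x, y, z axes.
In Python, from plant import monitor, snapshot, job gives the robot as it stands.
- The arm moves only by the tool step_arm, never from a script. Its argument "commands" is a list that holds one entry, the list of rows, each a list of 5 numbers: the shift along the world's x, y, z in cm, then the turn about the world's z in rad, then the opening, from 0 (shut) to 1 (fully open). A call has 1 to 5 rows; each row shifts and turns the commanded pose from where the row before left it; what a row does not reach is not made up. A row lasts 1/8 s, in which the tool goes at most 62.5 mm and 10.7 degrees, less where a joint would pass 70% of its speed; a pose out of reach is approached as far as the arm can. A call with a gripper value outside its range is refused whole. The fingers move at their own pace and stop on an object; "squeeze" is the grip in N (left out, the last holds). Time passes only in rows, so rows that do not move let the fingers close. It gives the time, the measured TCP pose, the force and the opening at its end, in the units of the state.
- monitor.get_state(): the state, without advancing time (a new reading comes with each control period).
- snapshot(name): name is "scene" or "top"; returns a dict with "color" (420x560x3 uint8, blue, green, red), "vfov" (degrees; the focal length in pixels is half the picture's height over the tangent of half this angle, whatever the lens; pixels are square), "cx", "cy" (the principal point, pixels), "dist_coeffs" ([k1, k2, p1, p2, k3] as OpenCV has them; the pictures are not rectified), "rvec" (rotation vector, rad) and "tvec" (3), from world to camera coordinates, as OpenCV has them. Camera axes: x right, y down, z forward; pixel columns grow to the right and rows downward; lengths in m; the calibration is good to about 2 mm. A picture is of the moment at which its call begins. There is no depth.
- job.job_done(): hands the job in, once; it reports no verdict.
The state is a dict: "clock": time; "joints": joint angles; "qd": joint speeds; "joint_torque": joint torques, N m; "eef_pos": TCP position; "ee_rot": TCP orientation; "wrist_force": force on the tool from outside, world axes, zero at the start; "ft_torque": the same for the moment, N m; "finger_gap": finger opening in m.
Only numpy, scipy, OpenCV 4.12 (cv2) and the standard library are available. Lean on these libraries where they do the work, as an engineer would, in place of code of your own. Each camera call takes 0.05 s, during which the arm holds its last target. There are 200 camera calls.

### The job

One of the four slats in the jig is shorter than the others: take it out and put it in the offcut tray, lying inside. Then, of the two spare slats lying between the jig and the tray, lay the one as long as the good slats in the empty place, fully down in both notches and with its ends in line with its neighbours'. Leave the other slats, the other spare and the things around as they are.

Things in the scene. Friction and masses are not known exactly. Their poses are not given: they have to be found in the camera images.
- jig: Fixed plywood jig, base 170 (x) by 262 (y) by 12 mm; origin at its underside's centre. Two battens along y at x = -45 and 45, 16 wide, each with 4 notches at y = -93, -31, 31, 93, 30 wide, floors 30 mm up, teeth to 39. Four slats lie in them along the jig's x, centred on x = 0, centres 36 mm up, 40 mm clear between them. Between the battens it is open down to the base.
- slat_short: Dark brown wooden slat 140 long, 22 wide, 12 thick (mm), rounded edges; origin at its centre (6 mm above its underside), x along its length, z through its thickness. The one slat in the jig that is too short; it may start in any of the four places.
- spare_match: Dark brown wooden slat 200 long, 22 wide, 12 thick (mm), rounded edges; origin at its centre (6 mm above its underside), x along its length, z through its thickness. Starts loose on the bench beside the jig: the spare of the right length.
- spare_long: Dark brown wooden slat 250 long, 22 wide, 12 thick (mm), rounded edges; origin at its centre (6 mm above its underside), x along its length, z through its thickness. Starts loose on the bench beside the other spare: too long for the panel; the two spares may change places.
- tray: Open offcut tray of brown cardboard, fixed: outside 230 (x) by 130 (y) by 40 mm high, walls and floor 5 mm. Origin at the centre of its underside.
- tin: Closed steel tin with a paper label, 74 mm across, 90 mm tall, a bystander; origin at the centre of its underside.
- beaker: White plastic cup, 70 mm across, 80 mm tall, a bystander; origin at the centre of its underside.
- mallet: Hammer lying on the bench on the jig's left, a bystander; it lies along its x.
- vase: Small glazed blue vase, 80 mm across, 125 mm tall, a bystander; origin at the centre of its underside.
- slat_a: Dark brown wooden slat 200 long, 22 wide, 12 thick (mm), rounded edges; origin at its centre (6 mm above its underside), x along its length, z through its thickness. One of the three good slats in the jig; each may start in any of the four places.
- slat_b: Dark brown wooden slat 200 long, 22 wide, 12 thick (mm), rounded edges; origin at its centre (6 mm above its underside), x along its length, z through its thickness. One of the three good slats in the jig; each may start in any of the four places.
- slat_c: Dark brown wooden slat 200 long, 22 wide, 12 thick (mm), rounded edges; origin at its centre (6 mm above its underside), x along its length, z through its thickness. One of the three good slats in the jig; each may start in any of the four places.
Not all that is in view belongs to the job. Leave any blue or yellow look-alike of the slat_short alone.

How it is judged (in metres and radians):
On the way, in this order (a step that is already met when the one before it is completed fails the run):
1. the short slat lies in the offcut tray (x of slat_short in the frame of tray between -0.105 and 0.105 m and y of slat_short in the frame of tray between -0.056 and 0.056 m and z of slat_short in the frame of tray below 0.03 m and linear speed of slat_short below 0.03 m/s and contact force between slat_short and the fingers below 0.1 N), for 0.2 s.
2. the matching spare lies down in the empty notches of the jig (x of spare_match in the frame of jig between -0.012 and 0.012 m and z of spare_match in the frame of jig between 0.033 and 0.0385 m and angle between the x axis of spare_match and the x axis of jig, either way round below 0.09 rad and (y of spare_match in the frame of jig between -0.1 and -0.086 m or y of spare_match in the frame of jig between -0.038 and -0.024 m or y of spare_match in the frame of jig between 0.024 and 0.038 m or y of spare_match in the frame of jig between 0.086 and 0.1 m)), for 0.2 s.
At the end, for the whole second after the job is handed in: Short slat at rest inside the tray (centre under 30 mm up). 200 mm spare at rest in the emptied notches: centre 33 to 38.5 mm up, within 12 mm of the jig's middle lengthways and 7 mm of the notch sideways, parallel to jig x within 0.09 rad. Good slats within 12 mm of their start (all of step 2 and x of slat_short in the frame of tray between -0.105 and 0.105 m and y of slat_short in the frame of tray between -0.056 and 0.056 m and z of slat_short in the frame of tray below 0.03 m and distance of each of slat_a, slat_b, slat_c from where it was at the start of the episode below 0.012 m and linear speed of each of slat_short, spare_match below 0.02 m/s); the robot touches nothing.
It fails at once if a good slat is shifted by more than 25 mm (distance of any of slat_a, slat_b, slat_c from where it was at the start of the episode above 0.025 m).
It fails at once if the overlong spare is shifted by more than 30 mm (distance of spare_long from where it was at the start of the episode above 0.03 m).
It fails at once if a bystander is shifted by more than 30 mm (distance of any of tin, beaker, mallet, vase from where it was at the start of the episode above 0.03 m).
It also fails if it takes over 64 s, if anything falls off the work surface, if the arm or the gripper's body presses on something with over 40 N, if the wrist force passes 120 N, or if a joint passes its speed limit or range.

## Working session

There is one attempt and no reset: what is moved stays moved. The work goes in short steps, Python scripts to look and compute and a tool call to move; the robot and the scene stay as the last step left them, time stands still between calls to the robot, and variables do not carry over. Pictures are saved under pics/ and viewed, about 8 in all and at most 12, crops included, and the job is handed in when it is done.

Besides the shell and the picture viewer there is one more tool, called as a command line: name --argument value ..., lists and objects as JSON in quotes. step_arm: Moves the arm, as the interface text tells. Its arguments: {"type":"object","properties":{"commands":{"type":"array"},"squeeze":{"type":"number"}},"required":["commands"]}

```bash
mkdir -p pics; cat > h.py <<'E'
import numpy as np, cv2
from plant import monitor, snapshot, job
def cam(s):
    h=s["color"].shape[0]; f=h/2/np.tan(np.radians(s["vfov"])/2)
    return np.array([[f,0,s["cx"]],[0,f,s["cy"]],[0,0,1]]),np.array(s["dist_coeffs"],float),np.array(s["rvec"],float),np.array(s["tvec"],float).ravel()
def px2w(s,uv,z):
    K,d,r,t=cam(s); R=cv2.Rodrigues(r)[0]
    p=cv2.undistortPoints(np.array(uv,float).reshape(-1,1,2),K,d).reshape(-1,2)
    ray=np.c_[p,np.ones(len(p))]@R; c=-R.T@t
    return c+ray*((np.broadcast_to(z,len(p))-c[2])/ray[:,2])[:,None]
def w2px(s,P):
    K,d,r,t=cam(s); return cv2.projectPoints(np.array(P,float).reshape(-1,1,3),r,t,K,d)[0].reshape(-1,2)
E
python3 - <<'E'
from h import *
import pickle
for n in("top","scene"):
    s=snapshot(n); pickle.dump(s,open(n+"0.pkl","wb")); cv2.imwrite(f"pics/{n}0.png",cv2.resize(s["color"],(784,588),interpolation=cv2.INTER_CUBIC))
    K,d,r,t=cam(s); print(n,-cv2.Rodrigues(r)[0].T@t,K[0,0],d)
print(monitor.get_state())
E
```

```text
top [ 0.39471304 -0.00189634  0.96961237] 409.4163029668388 [-0.11637291  0.          0.          0.          0.        ]
scene [1.20850804 0.63973517 1.12246857] 490.1385838974052 [-0.04430997  0.          0.          0.          0.        ]
{'clock': 0.1, 'joints': array([-70.13204644,  22.86842475,   2.58168344,  88.10349744,
        -1.07099514,  69.14959815,  -2.90346357]), 'qd': array([-0.04237424, -0.14220122,  0.00107561, -0.171337  ,  0.07261544,
       -0.06810215,  0.02564514]), 'joint_torque': array([ 4.70837695e-03, -4.76263154e+01,  1.37054265e+00, -2.54948813e+01,
        1.19732064e-02,  5.03577452e-03, -2.04539805e-05]), 'eef_pos': array([0.28000309, 0.58600496, 0.23038626]), 'ee_rot': array([[-6.08646372e-04,  4.31036067e-01,  9.02334494e-01],
       [-1.58674610e-03,  9.02333109e-01, -4.31036475e-01],
       [-9.99998556e-01, -1.69412452e-03,  1.34743024e-04]]), 'wrist_force': array([0.03864034, 0.51763405, 0.59978191]), 'ft_torque': array([-0.00933162, -0.00948714, -0.02261102]), 'finger_gap': 0.0856354105591385}
```

View pics/top0.png

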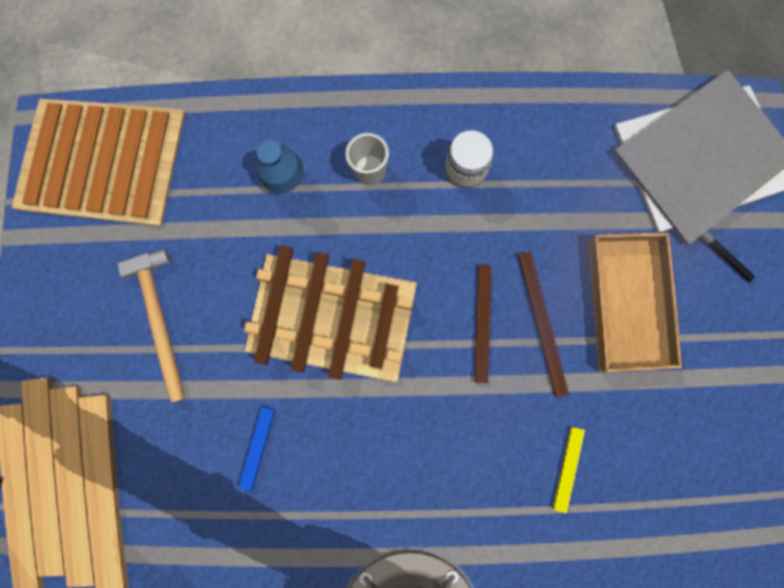

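View pics/scene0.png

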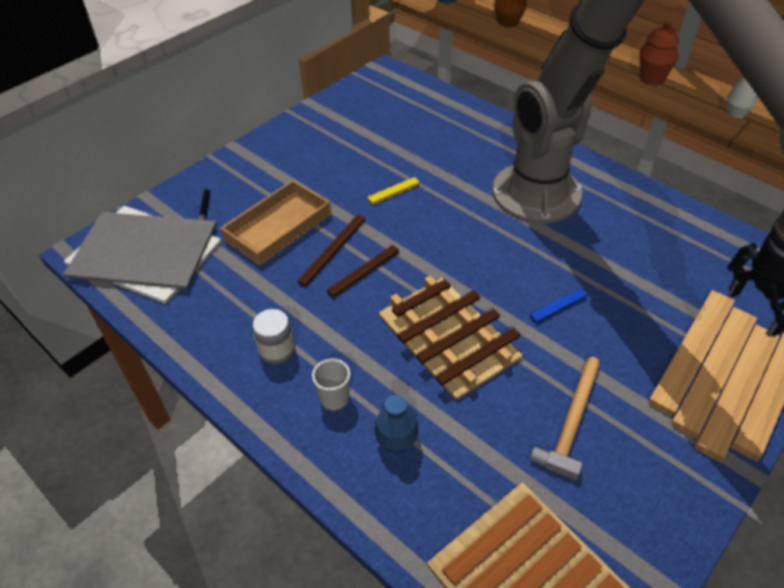

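Top view: the short slat is the rightmost in the jig, near (385,326). The 200 mm spare is at about (483,323), the 250 mm spare at (542,322), and the tray at (637,302). The blue and yellow look-alikes lie below the jig.

```bash
python3 - <<'E'
from h import *
import pickle
s=pickle.load(open("top0.pkl","rb")); im=s["color"].astype(int)
b,g,r=im[...,0],im[...,1],im[...,2]
m=((r>b+8)&(r<115)&(g<70)).astype(np.uint8)
m[:, :170]=0; m[:,415:]=0; m[:165]=0; m[285:]=0
cs,_=cv2.findContours(m,cv2.RETR_EXTERNAL,cv2.CHAIN_APPROX_NONE)
for c in cs:
    if cv2.contourArea(c)<150: continue
    u=c.reshape(-1,2).mean(0); z=.042 if u[0]<310 else .012
    P=px2w(s,c.reshape(-1,2),z)[:,:2]*1000
    (cx,cy),wh,a=cv2.minAreaRect(P.astype(np.float32)); bx=cv2.boxPoints(((cx,cy),wh,a))
    e=[bx[1]-bx[0],bx[2]-bx[1]]; e=max(e,key=np.linalg.norm); 
    print("px",u*1.4,"c",(cx,cy),"size",wh,"ang x-axis",np.degrees(np.arctan(e[1]/e[0])))
t=np.array([[594,235],[668,234],[681,368],[602,371]])/1.4
P=px2w(s,t,.04)*1000; print(P, P.mean(0),[np.linalg.norm(P[i]-P[i-1]) for i in range(4)])
j=np.array([[268,256],[416,282],[397,381],[248,350]])/1.4
P=px2w(s,j,.012)*1000; print(P, P.mean(0),[np.linalg.norm(P[i]-P[i-1]) for i in range(4)])
big=cv2.resize(s["color"][165:290,160:420],None,fx=3,fy=3,interpolation=cv2.INTER_CUBIC); cv2.imwrite("pics/crop.png",big)
E
```

```text
px [383.05806452 325.51129032] c (477.415283203125, 32.02277755737305) size (19.537290573120117, 132.83522033691406) ang x-axis -12.20579
px [482.49662921 323.37640449] c (480.9433898925781, -133.55165100097656) size (21.269678115844727, 194.57261657714844) ang x-axis -3.8828232
px [346.05027933 318.84022346] c (490.79547119140625, 92.64561462402344) size (21.094593048095703, 195.68438720703125) ang x-axis -12.057665
px [309.15888889 312.10666667] c (503.4547424316406, 153.06497192382812) size (22.629051208496094, 197.00933837890625) ang x-axis -12.540167
px [542.48703704 323.4       ] c (478.7388916015625, -234.1103057861328) size (247.65921020507812, 22.352575302124023) ang x-axis 12.130438
px [272.95307263 304.81675978] c (516.691162109375, 213.04861450195312) size (23.060461044311523, 197.06605529785156) ang x-axis -12.291706
[[ 621.82376758 -324.2878628    40.        ]
 [ 622.09004332 -454.60025634   40.        ]
 [ 394.98936548 -458.25871258   40.        ]
 [ 394.64362176 -322.76378536   40.        ]] [ 508.38669954 -389.97765427   40.        ] [np.float64(227.18525803447125), np.float64(130.31266558727347), np.float64(227.13014370739512), np.float64(135.49536833784632)]
[[603.7116747  229.71502334  12.        ]
 [552.58550045 -23.24974921  12.        ]
 [387.09094653  12.24467633  12.        ]
 [443.07325132 262.38432856  12.        ]] [496.61534325 120.27356976  12.        ] [np.float64(163.92677197568355), np.float64(258.0795649522711), np.float64(169.25809175400153), np.float64(256.32764982180737)]
```

View pics/crop.png

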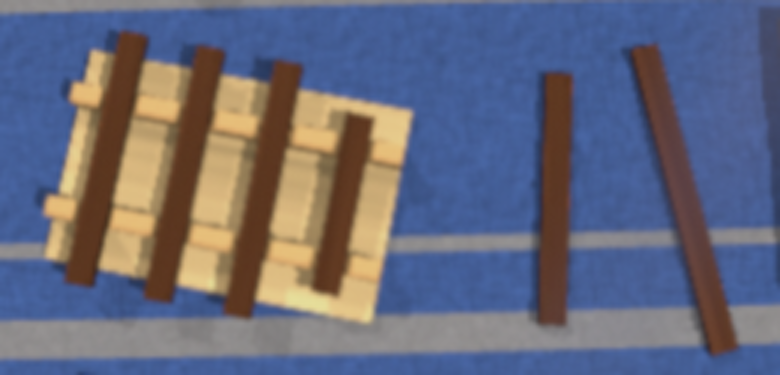

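step_arm --commands '[[[1.6,-4.6,0,0.02,0.5],[1.6,-4.6,0,0.02,0.5],[1.6,-4.6,0,0.02,0.5],[1.6,-4.6,0,0.02,0.5],[1.6,-4.6,0,0.02,0.5]]]' --squeeze 40

```text
clock: 0.72
eef_pos: [0.3605, 0.3547, 0.231]
ee_rot: [[-0.0, 0.338, 0.941], [-0.0, 0.941, -0.338], [-1.0, -0.0, -0.0]]
wrist_force: [0.8, 0.3, 0.3]
finger_gap: 0.043
```

step_arm --commands '[[[1.6,-4.6,0,0.02,0.5],[1.6,-4.6,0,0.02,0.5],[1.6,-4.6,0,0.02,0.5],[1.6,-4.6,0,0.02,0.5],[1.6,-4.6,0,0.02,0.5]]]'

```text
clock: 1.35
eef_pos: [0.4403, 0.1249, 0.2311]
ee_rot: [[-0.0, 0.242, 0.97], [0.0, 0.97, -0.242], [-1.0, 0.0, -0.0]]
wrist_force: [0.3, 0.5, -0.6]
finger_gap: 0.0427
```

step_arm --commands '[[[1.8,-4.6,-4,0.02,0.5],[1.5,-4.6,-4,0.01,0.5],[0,0,0,0,0.5],[0,0,0,0,0.5]]]'

```text
clock: 1.85
eef_pos: [0.4728, 0.0359, 0.1521]
ee_rot: [[-0.001, 0.214, 0.977], [0.0, 0.977, -0.214], [-1.0, 0.0, -0.001]]
wrist_force: [-0.2, 0.1, -0.7]
finger_gap: 0.0423
```

```bash
cat > st.py <<'E'
from h import *
s=monitor.get_state(); R=s["ee_rot"]; y=R[:,1]
print(s["clock"],"pos mm",(s["eef_pos"]*1000).round(1),"jaw deg",np.degrees(np.arctan2(y[1],y[0])).round(2),"gap",(s["finger_gap"]*1000).round(1),"F",s["wrist_force"].round(1),"q",s["joints"].round(0),"toolx",R[:,0].round(3))
E
python3 st.py
```

```text
Traceback (most recent call last):
  File "st.py", line 3, in <module>
    print(s["clock"],"pos mm",(s["eef_pos"]*1000).round(1),"jaw deg",np.degrees(np.arctan2(y[1],y[0])).round(2),"gap",(s["finger_gap"]*1000).round(1),"F",s["wrist_force"].round(1),"q",s["joints"].round(0),"toolx",R[:,0].round(3))
                                                                                                                      ^^^^^^^^^^^^^^^^^^^^^^^^^^^^
AttributeError: 'float' object has no attribute 'round'
```

step_arm --commands '[[[0.5,-0.4,-3,0,0.5],[0,0,-4,0,0.5],[0,0,-3,0,0.5],[0,0,-2,0,0.5],[0,0,-1,0,0.5]]]'

```text
clock: 2.48
eef_pos: [0.478, 0.0334, 0.022]
ee_rot: [[0.0, 0.211, 0.977], [0.001, 0.977, -0.211], [-1.0, 0.001, -0.0]]
wrist_force: [-0.2, -0.3, -0.2]
finger_gap: 0.0428
```

step_arm --commands '[[[0,0,0,0,0.5],[0,0,0,0,0],[0,0,0,0,0],[0,0,0,0,0],[0,0,0,0,0]]]'

```text
clock: 3.1
eef_pos: [0.479, 0.0319, 0.0233]
ee_rot: [[0.002, 0.214, 0.977], [0.001, 0.977, -0.214], [-1.0, 0.002, 0.002]]
wrist_force: [-1.0, 0.8, 6.7]
finger_gap: 0.021
```

step_arm --commands '[[[0,0,1.5,0,0],[0,0,3,0,0],[0,0,4,0,0],[0,0,4,0,0],[0,0,0,0,0]]]'

```text
clock: 3.72
eef_pos: [0.4804, 0.0316, 0.1509]
ee_rot: [[0.008, 0.214, 0.977], [0.002, 0.977, -0.214], [-1.0, 0.004, 0.007]]
wrist_force: [-0.1, 0.6, -2.0]
finger_gap: 0.0214
```

```bash
sed -i 's/(s\["finger_gap"\]\*1000).round(1)/s["finger_gap"]*1000/' st.py; python3 st.py; python3 -c "
from h import *
s=snapshot('scene'); cv2.imwrite('pics/s1.png',cv2.resize(s['color'],(784,588),interpolation=cv2.INTER_CUBIC))"
```

```text
3.725 pos mm [480.4  31.6 150.9] jaw deg 77.62 gap 21.37446528735066 F [-0.1  0.6 -2. ] q [-31.  11.  25. 117.  -6.  53.  75.] toolx [ 0.008  0.002 -1.   ]
```

View pics/s1.png

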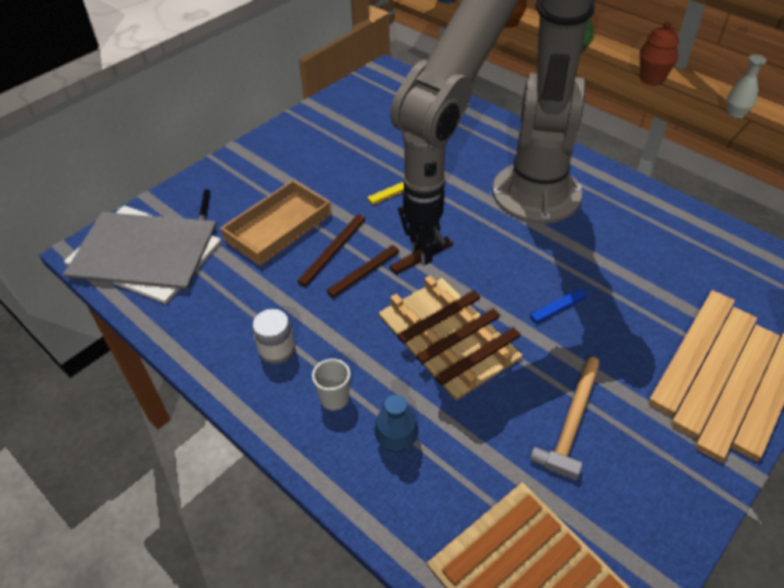

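The short slat, now at about (422,256), is held in the gripper, and the others are undisturbed. Next I'll carry it to the tray.

step_arm --commands '[[[0.3,-4.2,0,0.02,0],[0.3,-4.2,0,0.02,0],[0.3,-4.2,0,0.02,0],[0.3,-4.2,0,0.02,0],[0.3,-4.2,0,0.02,0]]]'

```text
clock: 4.4
eef_pos: [0.4916, -0.1795, 0.146]
ee_rot: [[-0.003, 0.115, 0.993], [0.001, 0.993, -0.115], [-1.0, 0.0, -0.003]]
wrist_force: [1.0, -0.3, -0.3]
finger_gap: 0.0213
```

step_arm --commands '[[[0.3,-4.2,0,0.02,0],[0.3,-4.2,0,0.02,0],[0.3,-4.2,0,0.02,0],[0.2,-4.2,0,0.03,0],[0.2,-4.4,0,0.025,0]]]'

```text
clock: 5.03
eef_pos: [0.505, -0.3909, 0.1455]
ee_rot: [[-0.003, -0.0, 1.0], [0.002, 1.0, 0.0], [-1.0, 0.002, -0.003]]
wrist_force: [1.1, 0.1, -0.5]
finger_gap: 0.0209
```

step_arm --commands '[[[0,0,-4,0,0],[0,0,-4,0,0],[0,0,-3,0,0],[0,0,-2.3,0,0],[0,0,-0.6,0,0]]]'

```text
clock: 5.65
eef_pos: [0.5036, -0.3889, 0.0053]
ee_rot: [[-0.005, 0.001, 1.0], [0.004, 1.0, -0.001], [-1.0, 0.004, -0.005]]
wrist_force: [-5.2, 3.2, 14.7]
finger_gap: 0.0208
```

step_arm --commands '[[[0,0,0,0,0],[0,0,0,0,0.35],[0,0,0,0,0.45],[0,0,0,0,0.45],[0,0,0,0,0.45]]]'

```text
clock: 6.28
eef_pos: [0.506, -0.3905, 0.0085]
ee_rot: [[0.0, 0.001, 1.0], [-0.0, 1.0, -0.001], [-1.0, -0.0, 0.0]]
wrist_force: [0.1, -0.5, -0.9]
finger_gap: 0.0385
```

step_arm --commands '[[[0,0,2,0,0.45],[0,0,4,0,0.45],[0,0,6,0,0.45],[-0.5,4,0,-0.01,0.45],[-0.5,5,0,-0.02,0.45]]]'

```text
clock: 6.9
eef_pos: [0.4963, -0.3014, 0.1308]
ee_rot: [[0.004, 0.034, 0.999], [-0.002, 0.999, -0.034], [-1.0, -0.002, 0.004]]
wrist_force: [0.7, 0.1, 0.6]
finger_gap: 0.0384
```

step_arm --commands '[[[-0.5,5,0,-0.02,0.5],[-0.5,5,0,-0.02,0.5],[-0.5,5,0,0,0.5],[0,1.5,0,0,0.5],[0,0,0,0,0.5]]]'

```text
clock: 7.52
eef_pos: [0.4816, -0.1351, 0.1292]
ee_rot: [[0.002, 0.069, 0.998], [0.0, 0.998, -0.069], [-1.0, 0.0, 0.002]]
wrist_force: [-0.4, -0.4, 0.4]
finger_gap: 0.0429
```

```bash
python3 st.py; python3 -c "
from h import *
s=snapshot('top'); cv2.imwrite('pics/t2.png',cv2.resize(s['color'],(784,588),interpolation=cv2.INTER_CUBIC))"
```

```text
7.525 pos mm [ 481.6 -135.1  129.2] jaw deg 86.06 gap 42.91593317750539 F [-0.4 -0.4  0.4] q [-15.  16.  31. 115. -10.  51. 107.] toolx [ 0.002  0.    -1.   ]
```

View pics/t2.png

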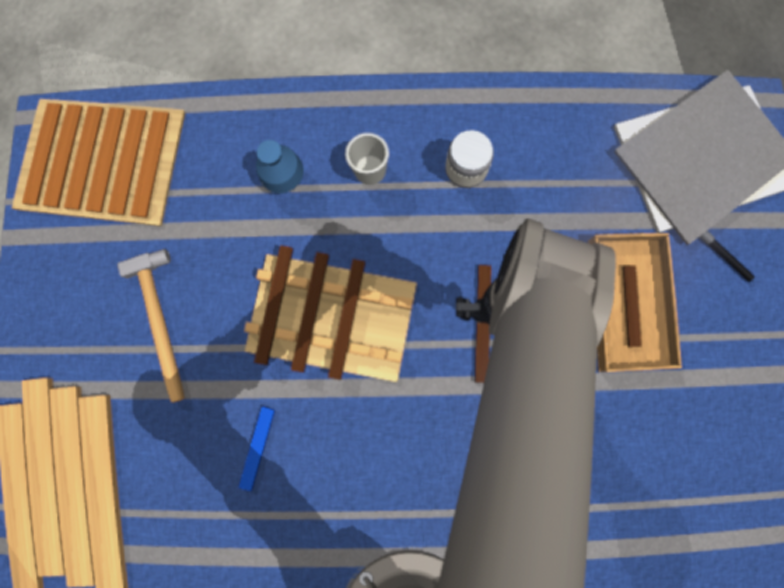

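The short slat lies in the tray at (632,305). The empty place and the matching spare are unchanged, so I'll grasp the spare.

step_arm --commands '[[[0,0.1,-4,0,0.5],[0,0,-4,0,0.5],[0,0,-3,0,0.5],[0,0,-1.4,0,0.5],[0,0,0,0,0.5]]]'

```text
clock: 8.2
eef_pos: [0.4806, -0.136, 0.0039]
ee_rot: [[-0.001, 0.073, 0.997], [-0.001, 0.997, -0.073], [-1.0, -0.001, -0.001]]
wrist_force: [0.4, -0.6, 1.2]
finger_gap: 0.043
```

step_arm --commands '[[[0,0,-0.1,0,0.5],[0,0,0,0,0],[0,0,0,0,0],[0,0,0,0,0],[0,0,0,0,0]]]' --squeeze 60

```text
clock: 8.82
eef_pos: [0.4818, -0.1348, 0.0044]
ee_rot: [[0.002, 0.071, 0.998], [0.0, 0.998, -0.071], [-1.0, 0.0, 0.002]]
wrist_force: [-1.4, 0.4, 4.7]
finger_gap: 0.0201
```

step_arm --commands '[[[0,0,1,0,0],[0,0,2,0,0],[0,0,4,0,0],[0,0,4,0,0],[0,0,0,0,0]]]'

```text
clock: 9.45
eef_pos: [0.4835, -0.1351, 0.1167]
ee_rot: [[0.008, 0.071, 0.997], [-0.0, 0.998, -0.071], [-1.0, 0.0, 0.008]]
wrist_force: [0.4, -0.3, -0.5]
finger_gap: 0.02
```

step_arm --commands '[[[-0.1,4,0,-0.03,0],[-0.1,4,0,-0.04,0],[-0.1,4,0,-0.04,0],[-0.1,4,0,-0.033,0],[-0.1,0.7,0,0,0]]]'

```text
clock: 10.07
eef_pos: [0.475, 0.0357, 0.1125]
ee_rot: [[-0.001, 0.207, 0.978], [0.001, 0.978, -0.207], [-1.0, 0.0, -0.002]]
wrist_force: [0.6, -0.8, 0.5]
finger_gap: 0.0199
```

step_arm --commands '[[[0,0,-3,0,0],[0,0,-2.5,0,0],[0,0,0,0,0]]]'

```text
clock: 10.45
eef_pos: [0.4737, 0.0312, 0.0565]
ee_rot: [[-0.005, 0.213, 0.977], [-0.002, 0.977, -0.213], [-1.0, -0.003, -0.004]]
wrist_force: [-0.6, 0.4, 0.3]
finger_gap: 0.0196
```

```bash
python3 st.py; python3 -c "
from h import *
s=snapshot('top');t=snapshot('scene'); a=cv2.resize(s['color'][150:300,160:420],None,fx=2.3,fy=2.3,interpolation=cv2.INTER_CUBIC)
b=cv2.resize(t['color'][140:300,220:400],None,fx=1.1*1.25,fy=1.1*1.25)
b=cv2.resize(t['color'][160:290,240:400],(600,488)[:2] and (598,486)); b=b[:250*2]
b=cv2.resize(b,(310,252)) if 0 else b
c=np.vstack([cv2.resize(a,(430,248)),cv2.resize(b,(430,349))]); print(c.shape); cv2.imwrite('pics/c3.png',c)"
```

```text
10.45 pos mm [473.7  31.2  56.5] jaw deg 77.69 gap 19.647318973036384 F [-0.6  0.4  0.3] q [-32.  20.  27. 122. -13.  42.  82.] toolx [-0.005 -0.002 -1.   ]
(597, 430, 3)
```

View pics/c3.png

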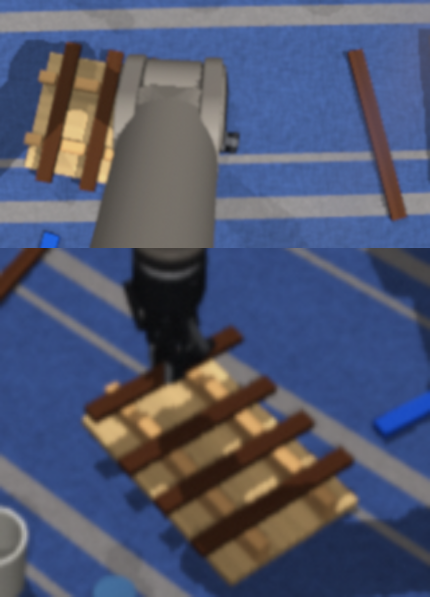

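The lower crop shows the spare held level and parallel above the empty notches, aside from a few mm along x. I'll correct that and lower it.

step_arm --commands '[[[0.5,0.05,0,0,0],[0,0,-1,0,0],[0,0,-0.8,0,0],[0,0,-0.3,0,0],[0,0,0,0,0]]]'

```text
clock: 11.18
eef_pos: [0.4805, 0.0329, 0.0368]
ee_rot: [[-0.001, 0.212, 0.977], [-0.0, 0.977, -0.212], [-1.0, -0.0, -0.001]]
wrist_force: [-0.8, 0.5, -0.9]
finger_gap: 0.0196
```

step_arm --commands '[[[-0.2,-0.05,-0.15,0,0],[0,0,-0.1,0,0],[0,0,0,0,0],[0,0,0,0,0]]]'

```text
clock: 11.68
eef_pos: [0.479, 0.0325, 0.0348]
ee_rot: [[0.0, 0.212, 0.977], [0.0, 0.977, -0.212], [-1.0, 0.0, 0.0]]
wrist_force: [-0.7, 0.4, -0.3]
finger_gap: 0.0199
```

step_arm --commands '[[[0,0,0,0,0.35],[0,0,0,0,0.45],[0,0,0,0,0.45],[0,0,0,0,0.45]]]'

```text
clock: 12.18
eef_pos: [0.4789, 0.0325, 0.0347]
ee_rot: [[0.0, 0.212, 0.977], [0.0, 0.977, -0.212], [-1.0, 0.0, 0.0]]
wrist_force: [-0.1, -0.3, -0.2]
finger_gap: 0.0386
```

step_arm --commands '[[[0,0,1,0,0.45],[0,0,3,0,0.45],[0,0,5,0,0.45],[0,0,5,0,0.45],[0,-3,2,0,0.45]]]'

```text
clock: 12.8
eef_pos: [0.4809, 0.0043, 0.1984]
ee_rot: [[0.006, 0.208, 0.978], [0.003, 0.978, -0.208], [-1.0, 0.004, 0.005]]
wrist_force: [0.6, -0.5, 0.2]
finger_gap: 0.0382
```

step_arm --commands '[[[-1,-6,0,0,0.45],[-1,-6,0,0,0.45],[-1,-6,0,0,0.45],[-1,-6,0,0,0.45],[0,0,0,0,0.45]]]'

```text
clock: 13.42
eef_pos: [0.4366, -0.2433, 0.1958]
ee_rot: [[0.001, 0.222, 0.975], [-0.003, 0.975, -0.222], [-1.0, -0.003, 0.001]]
wrist_force: [-0.3, 0.1, -0.1]
finger_gap: 0.0384
```

```bash
python3 st.py; python3 - <<'E'
from h import *
s=snapshot("top"); im=s["color"].astype(int)
b,g,r=im[...,0],im[...,1],im[...,2]
m=((r>b+8)&(r<115)&(g<70)).astype(np.uint8); m[:,:170]=0; m[:,310:]=0; m[:165]=0; m[285:]=0
for c in cv2.findContours(m,cv2.RETR_EXTERNAL,cv2.CHAIN_APPROX_NONE)[0]:
    if cv2.contourArea(c)<150: continue
    P=px2w(s,c.reshape(-1,2),.042)[:,:2]*1000
    (cx,cy),wh,a=cv2.minAreaRect(P.astype(np.float32)); print(cx,cy,wh,a)
t=snapshot("scene")
a=cv2.resize(s["color"],(560,420))[130:300,150:530]; b=t["color"][170:300,230:400]
cv2.imwrite("pics/f.png",np.vstack([cv2.resize(a,(560,250)),cv2.resize(b,(560,345))[:,:]]))
E
```

```text
13.425 pos mm [ 436.6 -243.3  195.8] jaw deg 77.15 gap 38.40602943057648 F [-0.3  0.1 -0.1] q [-13.  12.  43. 112.  -9.  60. 111.] toolx [ 0.001 -0.003 -1.   ]
479.1533203125 31.8604679107666 (20.202342987060547, 195.224853515625) 77.66146087646484
491.39276123046875 91.98832702636719 (21.754953384399414, 195.39320373535156) 77.82002258300781
503.1796875 152.6930694580078 (22.07073211669922, 195.63055419921875) 77.93836212158203
516.1663818359375 212.71670532226562 (23.758703231811523, 196.18634033203125) 77.6504898071289
```

View pics/f.png

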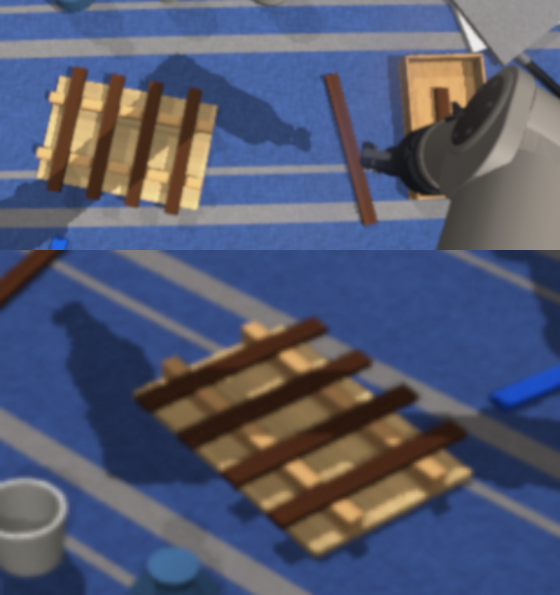

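The final pictures show four equal, parallel slats seated in the jig, with the new one centred within 2 mm of its notch line. The short slat is in the tray, and the arm is clear.

```bash
python3 -c "
from plant import job
print(job.job_done())"
```

```text
the job is handed in; nothing more can be done
None
```

I moved the short slat from the right-hand place in the jig to the offcut tray. Then I laid the 200 mm spare in the empty notches and handed the job in at about 13.5 s.

My last checks, from the top camera and the scene camera:
- **Spare in the jig:** it is within about 2 mm of the notch line in both directions and parallel to its neighbours within 0.3°. It looks fully down. I did not measure its height, but the tool was at the resting height when I released it, with no contact force.
- **Good slats:** they measure within about 1 mm of where they started.
- **Short slat:** it lies flat inside the tray.
- **Other spare and bystanders:** the arm worked clear of them, and those in view look unmoved. I did not measure them again after the job.
- **Arm:** it is clear of everything, with the wrist force near zero.

No check failed. The one surprise was a brief touch on the tray floor, about 15 N, while lowering the short slat.

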